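Open the drum-cheese tasting box by its lever and ease the lid shut

ROBOT

A 6-joint arm with a two-finger parallel gripper is mounted at the origin on a cart in front of the work surface, level with it; the furniture and walls round the work are solid. World frame = base frame: x ahead of the robot, y to its left, z up, the work surface at z = 0. Lengths are in m, angles in rad, forces in N, time in s.
With the tool pointing down it reaches from about 0.3 to 0.825 m from the base axis. Payload 5.4 kg.
Tool frame: the origin (TCP) lies at the very end of the fingers, on their centre line; the grasp point (between the pads) lies 19 mm behind it; z points along the fingers, x is the direction in which the jaws open and shut, and the axes are right-handed (so a half turn about z gives the same grasp; the last joint's range is limited). The gripper opens to 92 mm and grips with 3 to 60 N. Pads are 20 mm wide; open, the fingers measure 128 mm over their backs; the gripper's body (75 mm by 189 mm) begins 69 mm behind the grasp point.
Start: joints at [-1.384, 0.158, 1.597, -0, 1.386, -0.21], TCP at [0.222, -0.53, 0.215] pointing down, gripper open.
Joint ranges: [-2.91, 2.91], [-0.94, 2.29], [0.18, 2.7], [-1.29, 4.43], [0.17, 2.64], [-3, 3]. Speed limits (rad/s): [2.57, 2.57, 3.14, 3.14, 3.14, 3.14].

INTERFACE

Orientations are given as a unit quaternion [x, y, z, w].
In Python, from plant import manip gives the robot as it stands.
- The arm moves only by the shell command python3 -m jog 'ROWS' [OPENING] [FORCE]. ROWS is JSON, a list of rows, each a list of 6 numbers: the shift along the tool's x, y, z in m, then the turn, a rotation vector about the tool's x, y, z in rad. In form: [[dx, dy, dz, wx, wy, wz], ...]. A call has 1 to 20 rows; each row is the pose to reach, as a shift and turn from the pose measured when the call began, along the tool's axes at that moment; what a row does not reach only later rows make up. A row lasts 1/8 s, in which the tool goes at most 62.5 mm and 10.7 degrees, less where a joint would pass 70% of its speed; a pose out of reach is approached as far as the arm can. A call with a gripper value outside its range is refused whole. OPENING is the closure in counts, from 0 (fully open) to 255 (shut), set as the call begins (- or left out, the last holds). The fingers move at their own pace and stop on an object; FORCE is the grip in N (left out, the last holds). Time passes only in rows, so rows that repeat a pose let the fingers close. It gives the time, the measured TCP pose, the force and the opening at its end, in the units of the state.
- manip.get_state(): the state, without advancing time (a new reading comes with each control period).
- manip.camera(name): name is "scene" or "top" or "wrist"; returns a dict with "img" (400x640x3 uint8, red, green, blue), "fov_y" (degrees; the focal length in pixels is half the picture's height over the tangent of half this angle, whatever the lens; pixels are square), "cx", "cy" (the principal point, pixels), "world_from_camera" (4x4, takes a point from camera to world coordinates). Camera axes: x right, y down, z forward; pixel columns grow to the right and rows downward; lengths in m; the calibration is good to about 2 mm. The wrist camera is an equidistant fisheye: a pixel r from the principal point sees the ray r / f radians off the axis. A picture is of the moment at which its call begins. There is no depth.
- manip.finish_job(): hands the job in, once; it reports no verdict.
The state is a dict: "clock": time; "joint_positions": joint angles; "joint_velocities": joint speeds; "effort": joint torques, N m; "tool_pos": TCP position; "ee_rot": TCP orientation; "ft_force": force on the tool from outside, world axes, zero at the start; "ft_torque": the same for the moment, N m; "gripper_width": opening from 0.0 (shut) to 1.0 (fully open).
Only numpy, scipy, OpenCV 4.12 (cv2) and the standard library are available. Lean on these libraries where they do the work, as an engineer would, in place of code of your own. Each camera call takes 0.05 s, during which the arm holds its last target. There are 200 camera calls.

TASK

Show a customer the round drum-shaped cheeses: press the lever plate of the clear tasting box that holds them all the way down, so that its lid stands fully open, and keep it so for three seconds. Then let the plate come up slowly under your fingertips until the lid is shut, so that it does not slam, and draw away. Work the lid by its lever only, never touching it, pick nothing up, leave the other tasting box (with the log cheeses) shut, and do not disturb the loose things around.

Things in the scene. Friction and masses are not known exactly. Their poses are not given: they have to be found in the camera images.
- drum_box: Clear tasting box, 158 (x) x 142 (y) x 97 mm, fixed, on feet that hold it 5 to 35 mm above the counter. Origin: centre of its underside; x points from the press plate to the lid hinge (away from the robot). Yoke lever pivots on its sides 70 mm up, 20 mm in front of centre. Holds four upright drum cheeses (63 mm across): open this one. Alike but for the cheeses, the boxes may swap places.
- log_box: Clear tasting box, 158 (x) x 142 (y) x 97 mm, fixed, on feet that hold it 5 to 35 mm above the counter. Origin: centre of its underside; x points from the press plate to the lid hinge (away from the robot). Yoke lever pivots on its sides 70 mm up, 20 mm in front of centre. Holds three lying log cheeses (42 mm thick, 144 long); stays shut.
- drum_plate (a point): Centre of the top face of the ribbed steel press plate (42 x 42 x 8 mm), moves with the lever. At rest 106 mm above the box origin, 166 mm in front of (-x of) the box centre, 66 mm clear of the box, front edge tilted up 0.215 rad. Pressed, it swings down 63 mm almost straight (under 5 mm in x) on a 150 mm arm to its stop. Takes 1 to 6 N; let go, it rises as the lid falls shut.
- log_plate (a point): Centre of the top face of the ribbed steel press plate (42 x 42 x 8 mm), moves with the lever. At rest 106 mm above the box origin, 166 mm in front of (-x of) the box centre, 66 mm clear of the box, front edge tilted up 0.215 rad. Pressed, it swings down 63 mm almost straight (under 5 mm in x) on a 150 mm arm to its stop. Takes 1 to 6 N; let go, it rises as the lid falls shut. Leave alone.
- drum_lever (a joint): Angle of the lever of the drum-cheese box: 0 at rest (plate up), grows as the plate is pressed, stop at 0.43 rad. Push rods make the lid follow it, about 2.3 rad of lid per rad of lever.
- drum_lid (a joint): Angle of this lid about its hinge on the rear upper edge: 0 shut, 1.0 rad fully open. It follows the lever both ways, undamped: let go, it slams. Its front edge is 157 mm from the hinge and swings up, away from the press plate.
- log_lid (a joint): Angle of this lid about its hinge on the rear upper edge: 0 shut, 1.0 rad fully open. It follows the lever both ways, undamped: let go, it slams. Its front edge is 157 mm from the hinge and swings up, away from the press plate. Must stay shut.
- drum_lid_edge (a point): Middle of the front edge of the lid of the box with the drum cheeses; when shut 95 mm above the box's origin and 81 mm in front of the box's centre. The lid is not to be touched.
- honey_mid (a point): Bystander: a loose honey jar, 71 mm across, 110 mm high; this point is its centre, half-way up (55 mm). Leave it where it stands.
- lone_drum_mid (a point): Bystander: a single loose drum cheese that stands on the counter outside the boxes, 63 mm across, 72 mm high; this point is its centre, half-way up (36 mm). Leave it where it stands.
- half_wheel_1: Bystander: a loose half cheese wheel, 75 x 146 x 36 mm, lying on a flat whole wheel 35 mm high between the two places of the boxes; origin at the middle of its underside. Leave it where it lies.

How it is judged:
On the way, in this order (a step that is already met when the one before it is completed fails the run):
1. the lid of the drum-cheese box is held fully open by its lever for three seconds (at least 2.5 s above 0.85 rad) (value of joint drum_lid above 0.85 rad and contact force between drum_box and the fingers above 0.3 N), for 2.5 s.
2. the lid is shut again (value of joint drum_lid below 0.05 rad), for 0.2 s.
At the end, for the whole second after the job is handed in: Both lids are shut (within 0.05 rad) and at rest, and the honey jar, the lone drum cheese and the half wheel are within 20 mm of where they stood (value of joint each of drum_lid, log_lid below 0.05 rad and velocity of joint drum_lid above -0.1 rad/s and distance of each of honey_mid, lone_drum_mid, half_wheel_1 from where it was at the start of the episode below 0.02 m); the robot touches nothing.
It fails at once if the lid slams: it falls faster than 2 rad/s within the last 0.6 rad before it is shut (value of joint drum_lid below 0.6 rad and velocity of joint drum_lid below -2 rad/s).
It fails at once if the robot touches a lid (contact force between any of drum_lid, log_lid and the arm above 0.5 N or contact force between any of drum_lid, log_lid and the fingers above 0.5 N).
It fails at once if the lid of the log-cheese box is opened (value of joint log_lid above 0.15 rad).
It fails at once if a loose thing is pushed away or picked up (distance of any of honey_mid, lone_drum_mid, half_wheel_1 from where it was at the start of the episode above 0.02 m).
It also fails if it takes over 42 s, if anything falls off the work surface, if the arm or the gripper's body presses on something with over 40 N, if the wrist force passes 120 N, or if a joint passes its speed limit or range.

## Working session

There is one attempt and no reset: what is moved stays moved. The work goes in short steps, Python scripts to look and compute and a shell command to move; the robot and the scene stay as the last step left them, time stands still between calls to the robot, and variables do not carry over. Pictures are saved under pics/ and viewed, about 8 in all and at most 12, crops included, and the job is handed in when it is done.

```bash
mkdir -p pics
cat > h.py <<'E'
import numpy as np,cv2
from plant import manip
from scipy.spatial.transform import Rotation as R
def ray(c,u,v):
    f=200/np.tan(np.radians(c["fov_y"])/2); T=np.array(c["world_from_camera"])
    d=T[:3,:3]@np.array([(u-c["cx"])/f,(v-c["cy"])/f,1.]); return T[:3,3],d/np.linalg.norm(d)
def onz(c,u,v,z):
    o,d=ray(c,u,v); return o+d*(z-o[2])/d[2]
def tri(rs):
    A=0;b=0
    for o,d in rs:
        P=np.eye(3)-np.outer(d,d);A=A+P;b=b+P@o
    return np.linalg.solve(A,b)
E
python3 - <<'E'
from h import *
import pickle
C={}
for n in("scene","top"):
    c=manip.camera(n);C[n]=c;cv2.imwrite(f"pics/{n}0.png",cv2.cvtColor(c["img"],cv2.COLOR_RGB2BGR))
    print(n,c["fov_y"],np.round(c["world_from_camera"],3))
pickle.dump(C,open("c0.pkl","wb"));s=manip.get_state();print(s)
E
```

```text
scene 54.836786608406506 [[-0.759 -0.383  0.527 -0.013]
 [-0.651  0.447 -0.613  0.739]
 [-0.    -0.808 -0.589  0.803]
 [ 0.     0.     0.     1.   ]]
top 50.431188593082595 [[-0.006 -0.982  0.187  0.337]
 [-1.     0.008  0.008 -0.009]
 [-0.009 -0.187 -0.982  1.642]
 [ 0.     0.     0.     1.   ]]
{'clock': 0.1, 'joint_positions': array([-1.38410829e+00,  1.58957499e-01,  1.59807576e+00, -1.41973448e-05,
        1.38619142e+00, -2.10089611e-01]), 'joint_velocities': array([ 0.00042039, -0.00157843, -0.00316974, -0.00251241, -0.00118903,
       -0.00012567]), 'effort': array([ 5.41617192e-04, -3.86503208e+01, -3.22960603e+01,  7.03088357e-02,
        3.39176541e-02, -5.03132537e-05]), 'tool_pos': array([ 0.22208529, -0.52978443,  0.2137487 ]), 'ee_rot': array([ 8.32601294e-01, -5.53872205e-01, -5.75206611e-04, -5.78842884e-04]), 'ft_force': array([ 3.02778889e-01, -2.39380633e-04, -2.22304683e-01]), 'ft_torque': array([ 0.00168804,  0.03385244, -0.01558892]), 'gripper_width': 0.9982670382828064}
```

View pics/scene0.png

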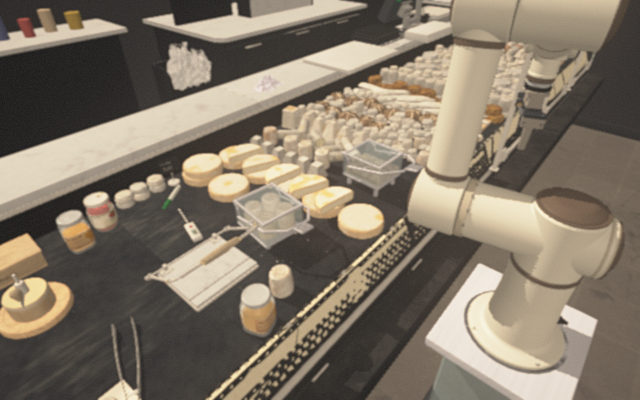

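View pics/top0.png

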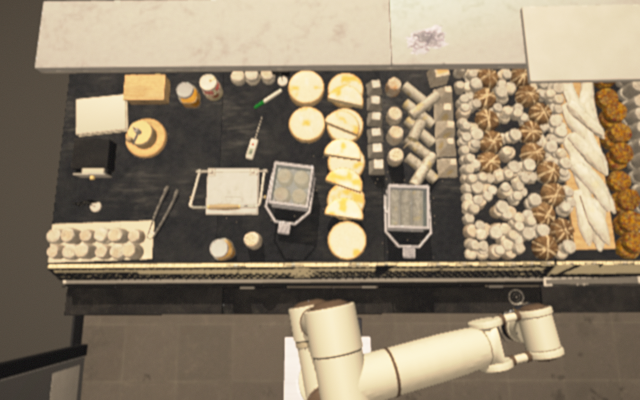

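The drum box is the left one: in the top view its box is at about (291,188) and its plate at (284,228). The log box is at (408,210). The jar at (222,248) and the lone drum at (253,240) stand to the left of the plate. I'll enlarge both views for measuring.

Run:
```python
from h import *
a=cv2.imread("pics/top0.png")[150:270,205:325];b=cv2.imread("pics/scene0.png")[170:290,220:340]
r=lambda i:cv2.resize(i,None,fx=5,fy=5,interpolation=cv2.INTER_CUBIC)
cv2.imwrite("pics/top_crop.png",r(a));cv2.imwrite("pics/scene_crop.png",r(b))
```

```text
(no output)
```

View pics/top_crop.png

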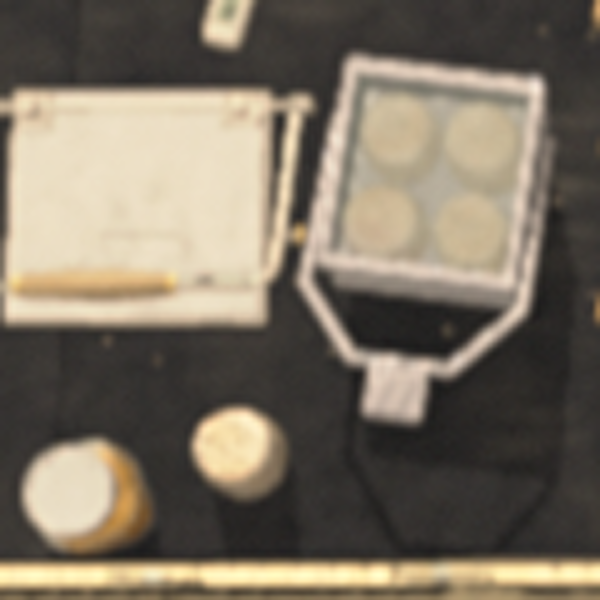

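View pics/scene_crop.png

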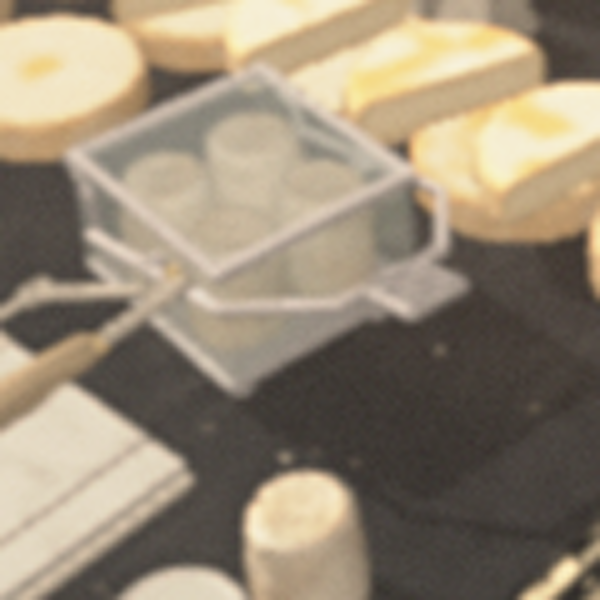

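Run:
```python
from h import *
import pickle
C=pickle.load(open("c0.pkl","rb"))
T=lambda x,y:ray(C["top"],205+(x+.5)/5-.5,150+(y+.5)/5-.5)
S=lambda x,y:ray(C["scene"],220+(x+.5)/5-.5,170+(y+.5)/5-.5)
for n,t,s in [("plate",(396,388),(414,289)),("RL",(350,57),(75,155)),("RR",(545,79),(258,65)),("FL",(318,265),(215,276)),("FR",(520,285),(415,172)),("lone",(236,442),(302,500))]:
    a,b=T(*t),S(*s);p=tri([a,b]);print(n,p.round(4),[round(np.linalg.norm(np.cross(p-o,d)),4) for o,d in(a,b)])
print("honeytop",onz(C["top"],205+70/5,150+495/5,.11),"rail",onz(C["top"],205+60,150+575/5,.0))
s=manip.get_state();print(R.from_quat(s["ee_rot"]).as_matrix().round(3))
```

```text
plate [0.5466 0.154  0.114 ] [np.float64(0.0008), np.float64(0.0008)]
RL [0.7967 0.1906 0.1064] [np.float64(0.0035), np.float64(0.0035)]
RR [0.7817 0.0466 0.1045] [np.float64(0.0002), np.float64(0.0002)]
FL [0.6401 0.214  0.11  ] [np.float64(0.0007), np.float64(0.0007)]
FR [0.6251 0.0655 0.1049] [np.float64(0.0009), np.float64(0.0009)]
lone [0.513  0.2773 0.0703] [np.float64(0.0007), np.float64(0.0007)]
honeytop [0.47015319 0.38805676 0.11      ] rail [0.41718548 0.23712761 0.        ]
[[ 0.386 -0.922 -0.   ]
 [-0.922 -0.386  0.002]
 [-0.002 -0.    -1.   ]]
```

```bash
python3 -m jog '[[0,0,-0.03,0,0,0],[-0.05,-0.055,-0.03,0,0,0.05],[-0.09,-0.1,-0.03,0,0,0.09],[-0.13,-0.14,-0.03,0,0,0.13],[-0.17,-0.19,-0.03,0,0,0.17],[-0.21,-0.23,-0.03,0,0,0.21],[-0.25,-0.28,-0.03,0,0,0.26],[-0.29,-0.32,-0.03,0,0,0.3],[-0.33,-0.365,-0.03,0,0,0.34],[-0.37,-0.41,-0.03,0,0,0.38],[-0.41,-0.45,-0.03,0,0,0.42],[-0.45,-0.5,-0.02,0,0,0.46],[-0.49,-0.54,0,0,0,0.5],[-0.506,-0.56,0.014,0,0,0.517],[-0.506,-0.56,0.014,0,0,0.517],[-0.506,-0.56,0.014,0,0,0.517]]' 255 20
python3 - <<'E'
from h import *
for n in("scene","top"):
    c=manip.camera(n);cv2.imwrite(f"pics/{n}1.png",cv2.cvtColor(c["img"],cv2.COLOR_RGB2BGR))
a=cv2.imread("pics/top1.png")[120:270,205:355];b=cv2.imread("pics/scene1.png")[130:280,220:370]
r=lambda i:cv2.resize(i,(400,400),interpolation=cv2.INTER_CUBIC)
cv2.imwrite("pics/both1.png",np.hstack([r(a),r(b)]))
s=manip.get_state();print(s['clock'],s["tool_pos"],s["joint_positions"],s["ft_force"],s["gripper_width"]);print(R.from_quat(s["ee_rot"]).as_matrix().round(3))
E
```

```text
clock: 2.1
tool_pos: [0.5429, 0.1526, 0.2011]
ee_rot: [-0.663, 0.748, 0.001, 0.0]
ft_force: [0.4, -0.4, 0.6]
gripper_width: 0.006
2.2 [0.54322621 0.1522217  0.201677  ] [5.82341511e-02 1.39163211e-01 1.64431701e+00 1.42081987e-03
 1.35702937e+00 1.75025463e+00] [-0.89554006 -0.1085114  -0.57357816] 0.005652711593636624
[[-0.121 -0.993  0.001]
 [-0.993  0.121  0.001]
 [-0.002 -0.001 -1.   ]]
```

View pics/both1.png

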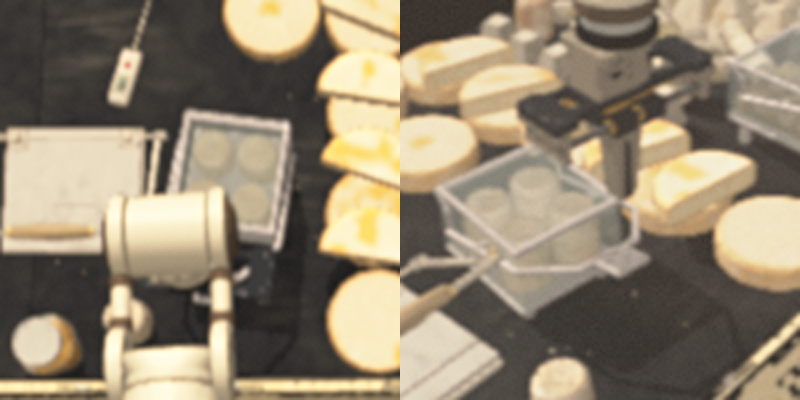

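The fingertips hang above the plate, at crop (620,195) against the plate at (625,260), and the loose things haven't moved. Next I lower until just past first contact.

```bash
python3 -m jog '[[0,0,0.03,0,0,0],[0,0,0.06,0,0,0],[0,0,0.075,0,0,0],[0,0,0.082,0,0,0],[0,0,0.088,0,0,0],[0,0,0.094,0,0,0],[0,0,0.1,0,0,0],[0,0,0.1,0,0,0]]'
python3 - <<'E'
from h import *
c=manip.camera("scene");cv2.imwrite(f"pics/s2.png",cv2.resize(cv2.cvtColor(c["img"],cv2.COLOR_RGB2BGR)[130:280,220:370],(500,500),interpolation=cv2.INTER_CUBIC))
E
```

```text
clock: 3.2
tool_pos: [0.5434, 0.1525, 0.1013]
ee_rot: [-0.663, 0.749, 0.0, 0.001]
ft_force: [-1.2, -0.1, 3.0]
gripper_width: 0.004
```

View pics/s2.png

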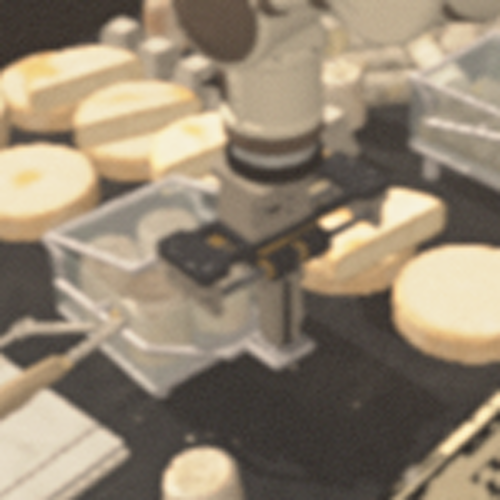

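The fingertips are on the middle of the plate, at crop (280,345), and press with about 3 N. I continue down toward the stop.

```bash
python3 -m jog '[[0,0,0.006,0,0,0],[0,0,0.012,0,0,0],[0,0,0.018,0,0,0],[0,0,0.024,0,0,0],[0,0,0.03,0,0,0],[0,0,0.036,0,0,0],[0,0,0.041,0,0,0],[0,0,0.045,0,0,0],[0,0,0.048,0,0,0],[0,0,0.048,0,0,0]]'
```

```text
clock: 4.5
tool_pos: [0.5441, 0.1525, 0.0573]
ee_rot: [-0.663, 0.749, -0.0, 0.001]
ft_force: [-11.7, -2.3, 26.4]
gripper_width: 0.004
```

At the stop the force climbs to 26 N and the tool is about 4 mm short of its target. I hold with a gentler press.

```bash
python3 -m jog '[[0,0,0.002,0,0,0],[0,0,0.002,0,0,0],[0,0,0.002,0,0,0],[0,0,0.002,0,0,0],[0,0,0.002,0,0,0],[0,0,0.002,0,0,0],[0,0,0.002,0,0,0],[0,0,0.002,0,0,0],[0,0,0.002,0,0,0],[0,0,0.002,0,0,0],[0,0,0.002,0,0,0],[0,0,0.002,0,0,0],[0,0,0.002,0,0,0],[0,0,0.002,0,0,0],[0,0,0.002,0,0,0],[0,0,0.002,0,0,0],[0,0,0.002,0,0,0],[0,0,0.002,0,0,0],[0,0,0.002,0,0,0],[0,0,0.002,0,0,0]]'
python3 - <<'E'
from h import *
c=manip.camera("scene");cv2.imwrite(f"pics/s3.png",cv2.resize(cv2.cvtColor(c["img"],cv2.COLOR_RGB2BGR)[130:280,220:370],(500,500),interpolation=cv2.INTER_CUBIC))
E
```

```text
clock: 7.0
tool_pos: [0.544, 0.1524, 0.0575]
ee_rot: [-0.663, 0.748, 0.0, 0.0]
ft_force: [-7.8, -0.8, 18.7]
gripper_width: 0.004
```

View pics/s3.png

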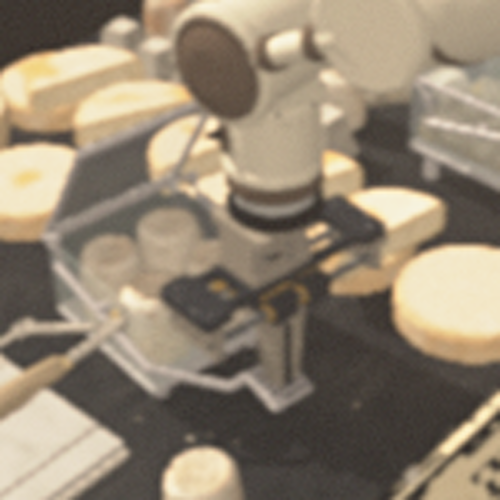

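The lid stands open, its panel tilted up at crop (110,170), and all is clear of it. I hold a little longer, then let the plate up slowly.

```bash
python3 -m jog '[[0,0,0.002,0,0,0],[0,0,0.002,0,0,0],[0,0,0.002,0,0,0],[0,0,0.002,0,0,0],[0,0,0.002,0,0,0],[0,0,0.002,0,0,0],[0,0,0,0,0,0],[0,0,-0.003,0,0,0],[0,0,-0.006,0,0,0],[0,0,-0.009,0,0,0],[0,0,-0.012,0,0,0],[0,0,-0.015,0,0,0],[0,0,-0.018,0,0,0],[0,0,-0.021,0,0,0],[0,0,-0.024,0,0,0],[0,0,-0.027,0,0,0],[0,0,-0.03,0,0,0],[0,0,-0.033,0,0,0]]'
python3 -m jog '[[0,0,-0.003,0,0,0],[0,0,-0.006,0,0,0],[0,0,-0.009,0,0,0],[0,0,-0.012,0,0,0],[0,0,-0.015,0,0,0],[0,0,-0.018,0,0,0],[0,0,-0.021,0,0,0],[0,0,-0.024,0,0,0],[0,0,-0.027,0,0,0],[0,0,-0.03,0,0,0],[0,0,-0.033,0,0,0],[0,0,-0.036,0,0,0],[0,0,-0.039,0,0,0],[0,0,-0.042,0,0,0],[0,0,-0.045,0,0,0],[0,0,-0.048,0,0,0]]'
python3 - <<'E'
from h import *
c=manip.camera("scene");cv2.imwrite(f"pics/s4.png",cv2.resize(cv2.cvtColor(c["img"],cv2.COLOR_RGB2BGR)[130:280,220:370],(500,500),interpolation=cv2.INTER_CUBIC))
E
```

```text
clock: 9.3
tool_pos: [0.5441, 0.1524, 0.0908]
ee_rot: [-0.663, 0.748, -0.0, 0.0]
ft_force: [-2.0, 1.0, 3.3]
gripper_width: 0.005
clock: 11.3
tool_pos: [0.5441, 0.1524, 0.139]
ee_rot: [-0.663, 0.748, -0.0, 0.0]
ft_force: [0.3, -0.2, -0.7]
gripper_width: 0.006
```

View pics/s4.png

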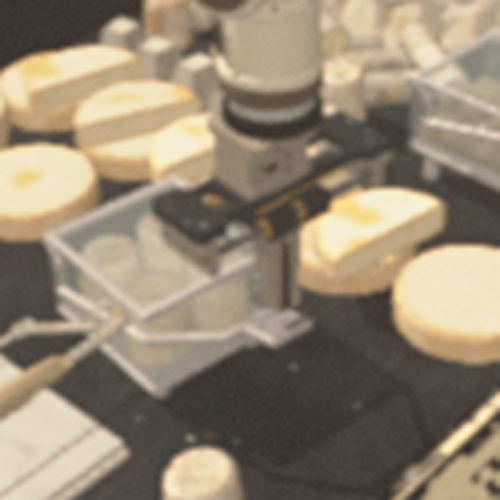

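The lid is shut, the plate is up at crop (280,325), and the fingertips are clear above it with no force. I draw away upward, compare against the first images, and hand in.

```bash
python3 -m jog '[[0,0,-0.03,0,0,0],[0,0,-0.07,0,0,0],[0,0,-0.11,0,0,0],[0,0,-0.15,0,0,0],[0,0,-0.15,0,0,0],[0,0,-0.15,0,0,0],[0,0,-0.15,0,0,0],[0,0,-0.15,0,0,0]]'
python3 - <<'E'
from h import *
import pickle
C=pickle.load(open("c0.pkl","rb"))
for n,u0,v0,u1,v1 in(("top",205,185,268,262),("scene",220,260,300,340),("scene",300,180,352,220),("scene",225,180,318,248)):
    c=manip.camera(n);g=lambda i:cv2.cvtColor(i,cv2.COLOR_RGB2GRAY)[v0:v1,u0:u1].astype(np.float32)
    print(n,(u0,v0),cv2.phaseCorrelate(g(C[n]["img"]),g(c["img"])),np.abs(g(C[n]["img"])-g(c["img"])).mean())
cv2.imwrite("pics/s5.png",cv2.resize(cv2.cvtColor(c["img"],cv2.COLOR_RGB2BGR)[130:340,220:430],(600,600),interpolation=cv2.INTER_CUBIC))
s=manip.get_state();print(s["clock"],s["tool_pos"],s["ft_force"])
E
```

```text
clock: 12.35
tool_pos: [0.5436, 0.1523, 0.288]
ee_rot: [-0.663, 0.748, 0.0, -0.0]
ft_force: [-0.2, -0.1, -0.1]
gripper_width: 0.001
top (205, 185) ((0.2149334224550934, -0.27918572650914797), 0.40648111663758757) 31.949495
scene (220, 260) ((-0.01812319706624521, -0.013978833511131938), 0.9999513518810272) 1.8948437
scene (300, 180) ((-0.002733533721151815, -0.0427684594903468), 0.9938777164176659) 1.8841347
scene (225, 180) ((0.020013770979126377, -0.038730389142273225), 0.9894538800473567) 2.008381
12.55 [0.5440699  0.15234609 0.28914131] [ 1.47141888  0.04259679 -0.0796675 ]
```

View pics/s5.png

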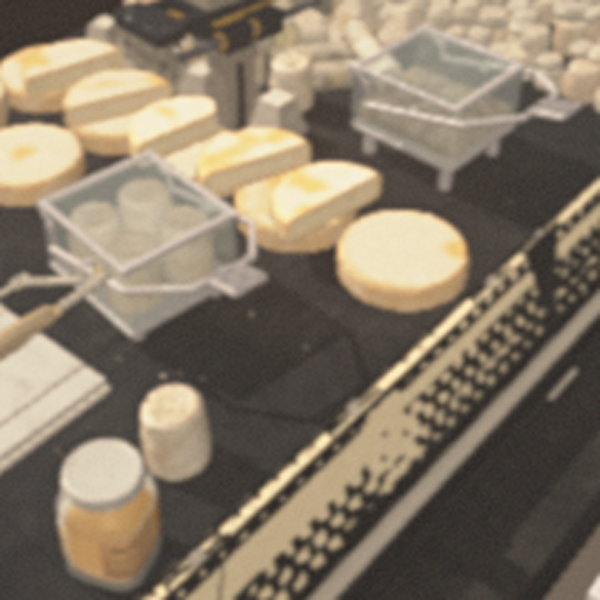

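Both boxes are shut, the plate is at rest at (235,280), and the jar at (108,510), the lone drum at (175,430) and the half wheels stand where they did.

```bash
python3 -c "
from plant import manip
print(manip.finish_job())"
```

```text
the job is handed in; nothing more can be done
None
```

I opened the drum-cheese box (the left one) by pressing its lever plate with closed fingertips, then shut it slowly and handed the job in. No verdict was reported.

- **Press and hold:** I pressed the plate to its stop, where the force rose to 26 N. I held it there for a little over 3 s at about 19 N, and the picture showed the lid standing open.
- **Closing:** I let the plate up at about 24 mm/s, which works out to roughly 0.4 rad/s at the lid. The tool then drew clear to z = 0.29 m, and the job ended at about 12.5 s of the 42 s allowed.
- **Last checks:** the final picture shows both lids shut. In the scene camera, the areas with the drum box and its plate, the half wheel, the jar and the lone drum match the first picture to within 0.05 pixel.
- **Check that failed:** the same comparison from the top camera was unusable. The difference was large because the arm, now above the box, probably covers part of that area, so I relied on the scene camera. The lid angle and speed were not measured directly.

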